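# Load, lock and pressurise a coupling leak-test rig

### The arm

A 6-joint arm with a two-finger parallel gripper is mounted at the origin on a cart in front of the work surface, level with it; the furniture and walls round the work are solid. World frame = base frame: x ahead of the robot, y to its left, z up, the work surface at z = 0. Lengths are in mm, angles in degrees, forces in N, time in s.
With the tool pointing down it reaches from about 350 to 850 mm from the base axis. Payload 8.1 kg.
Tool frame: the origin (TCP) lies where the fingers leave the gripper's body, on its centre line; the fingertips stand 73 mm ahead of it and the grasp point (between the pads) lies 54 mm ahead of it; z points along the fingers, y is the line along which they close (so a half turn about z gives the same grasp; the last joint's range is limited). The gripper opens to 85 mm and grips with 20 to 120 N. Pads are 22 mm wide; open, the fingers measure 114 mm over their backs; the gripper's body (76 mm by 85 mm) begins 54 mm behind the grasp point. The pads swing forward as they close: fully open they stand 13 mm farther back than shut.
Start: joints at [67.701, 7.471, 85.268, -0, 87.261, -4.893], TCP at [179.467, 572.536, 303.892] pointing down, gripper open.
Joint ranges: [-169.43, 169.43], [-51.17, 129.36], [1.28, 143.12], [-76.62, 256.62], [0, 156.53], [-152.29, 152.29]. Speed limits (degrees/s): [136.94, 136.94, 159.86, 180, 180, 180].

### API

Orientations are given as [roll, pitch, yaw] about the fixed x, y, z axes, in that order (R = Rz(yaw) Ry(pitch) Rx(roll)).
In Python, from bench import sense, optics, r gives the robot as it stands.
- The arm moves only by the tool servo_tool, never from a script. Its argument "plan" is a list that holds one entry, the list of rows, each a list of 5 numbers: the shift along the world's x, y, z in m, then the turn about the world's z in degrees, then the finger opening in m, from 0 to 0.0854. A call has 1 to 10 rows; each row shifts and turns the commanded pose from where the row before left it; what a row does not reach is not made up. A row lasts 1/10 s, in which the tool goes at most 50 mm and 8.59 degrees, less where a joint would pass 70% of its speed; a pose out of reach is approached as far as the arm can. A call is refused whole if a number of a shift passes 0.05 or a number of a turn 8.59, either way. A call with a gripper value outside its range is refused whole. The fingers move at their own pace and stop on an object; "force" is the grip in N (left out, the last holds). Time passes only in rows, so rows that do not move let the fingers close. It gives the time, the measured TCP pose, the force, the opening and the grip force at its end, in the units of the state.
- sense(): the state, without advancing time (a new reading comes with each control period).
- optics.snapshot(name): name is "scene" or "top" or "wrist"; returns a dict with "frame" (480x640x3 uint8, blue, green, red), "fx", "fy", "cx", "cy" (pixels), "cam_to_world" (4x4, takes a point from camera to world coordinates). Camera axes: x right, y down, z forward; pixel columns grow to the right and rows downward; lengths in mm; the calibration is good to about 2 mm. A picture is of the moment at which its call begins. There is no depth.
- r.hand_in(): hands the job in; it is judged then, once.
The state is a dict: "time": time; "joint_pos": joint angles; "qd": joint speeds; "joint_efforts": joint torques, N m; "tool_pos": TCP position; "tcp_rot": TCP orientation; "ft_force": force on the tool from outside, world axes, zero at the start; "wrist_torque": the same for the moment, N m; "finger_gap": finger opening in mm; "grip_force": force on a finger pad.
Only numpy, scipy, OpenCV 4.12 (cv2) and the standard library are available. Lean on these libraries where they do the work, as an engineer would, in place of code of your own. Each camera call takes 0.05 s, during which the arm holds its last target. There are 200 camera calls.

### The job

Reload the leak-test rig: unlock the steel coupling left on it from the last test and stand it in the blue tray, then put each brass coupling from the bench fully home on a port of its own (a port takes one only with its grey collar clicked round to the green mark and the coupling's ears lined up with the slots) and lock it by turning that collar to the red mark. A port left empty must have its collar on red too. Only when all three grey collars are on red, put the air on by turning the blue supply collar to its blue mark; leave the other things on the bench where they lie.

Things in the scene. Friction and masses are not known exactly. Their poses are not given: they have to be found in the camera images.
- coupling1_mid (a point): Brass bayonet coupling, 54 mm tall, upright on the bench at the start, any heading (or absent). Point on its axis, 27 mm above its underside; z up, x through its two opposite ears (52 mm over both; the same either way round). Grip the hexagon, 34 mm across flats, 21 to 48 mm above the underside; its flats face along x and every 60 degrees from it.
- coupling1: The same coupling, 0.22 kg; origin at the centre of its underside, same axes. Ears 13 mm wide, 6 mm thick, at the very bottom; bore from below 26 mm in diameter, 41 mm deep; round neck 34 mm in diameter under the hexagon; small plug 17 mm in diameter on top.
- coupling2_mid (a point): Brass bayonet coupling, 54 mm tall, upright on the bench at the start, any heading (or absent). Point on its axis, 27 mm above its underside; z up, x through its two opposite ears (52 mm over both; the same either way round). Grip the hexagon, 34 mm across flats, 21 to 48 mm above the underside; its flats face along x and every 60 degrees from it.
- coupling2: The same coupling, 0.22 kg; origin at the centre of its underside, same axes. Ears 13 mm wide, 6 mm thick, at the very bottom; bore from below 26 mm in diameter, 41 mm deep; round neck 34 mm in diameter under the hexagon; small plug 17 mm in diameter on top.
- coupling3_mid (a point): Brass bayonet coupling, 54 mm tall, upright on the bench at the start, any heading (or absent). Point on its axis, 27 mm above its underside; z up, x through its two opposite ears (52 mm over both; the same either way round). Grip the hexagon, 34 mm across flats, 21 to 48 mm above the underside; its flats face along x and every 60 degrees from it.
- coupling3: The same coupling, 0.22 kg; origin at the centre of its underside, same axes. Ears 13 mm wide, 6 mm thick, at the very bottom; bore from below 26 mm in diameter, 41 mm deep; round neck 34 mm in diameter under the hexagon; small plug 17 mm in diameter on top.
- steel_coupling_mid (a point): Grey steel coupling from the last test, of exactly the shape, size and axes of the brass ones (hexagon 34 mm across flats, 54 mm tall); the point is on its axis, 27 mm above its underside. At the start it sits home in port 2, held down by that port's locked collar. Unlocked, 18 mm of lift frees its ears from the collar, 30 mm lifts it off the spigot.
- steel_coupling: The same steel coupling; origin at the centre of its underside.
- blue_tray: Shallow blue plastic tray fixed on the bench on the left, 150 mm (its x) by 124 mm (its y), walls 18 mm high and 3 mm thick, floor 3 mm thick; empty. Origin at the centre of its underside.
- port1_home (a point): Port 1, far left as the robot sees it: where a coupling's mid point lies when fully home; on the upright port axis, 27 mm above the seat (seat 42 mm above the bench). x runs along the two ear slots (19 mm wide, the same either way round). The coupling's bore goes over a tapered spigot 22 mm in diameter, tip 30 mm above the seat; its ears enter the collar 18 mm above the seat.
- port1_grip (a point): Port 1: point on the axis of its grey steel click collar, a ribbed ring 66 mm in diameter round the fixed barrel, 30 to 60 mm above the bench. The point, 52 mm above the bench, is the height to grip across the ring. The manifold top lies 26 mm below it; a coupling that is home stands 44 mm above it.
- port1_collar (a joint): Angle of port 1's grey collar, rad, grows clockwise seen from above. Spring notches: 0 = yellow line at green mark (open, coupling can go in), 0.6 = small white mark (half way), 1.2 = red mark (locked over the ears). Takes 0.2 to 0.3 N m to click over; let go within 0.15 rad of a notch it snaps in. Stops just beyond 0 and 1.2. An ear not fully home blocks it. Starts in any notch.
- port2_home (a point): Port 2, second from the left: where a coupling's mid point lies when fully home; on the upright port axis, 27 mm above the seat (seat 42 mm above the bench). x runs along the two ear slots (19 mm wide, the same either way round). The coupling's bore goes over a tapered spigot 22 mm in diameter, tip 30 mm above the seat; its ears enter the collar 18 mm above the seat.
- port2_grip (a point): Port 2: point on the axis of its grey steel click collar, a ribbed ring 66 mm in diameter round the fixed barrel, 30 to 60 mm above the bench. The point, 52 mm above the bench, is the height to grip across the ring. The manifold top lies 26 mm below it; a coupling that is home stands 44 mm above it.
- port2_collar (a joint): Angle of port 2's grey collar, rad, grows clockwise seen from above. Spring notches: 0 = yellow line at green mark (open, coupling can go in), 0.6 = small white mark (half way), 1.2 = red mark (locked over the ears). Takes 0.2 to 0.3 N m to click over; let go within 0.15 rad of a notch it snaps in. Stops just beyond 0 and 1.2. An ear not fully home blocks it. Starts locked.
- port3_home (a point): Port 3, third from the left: where a coupling's mid point lies when fully home; on the upright port axis, 27 mm above the seat (seat 42 mm above the bench). x runs along the two ear slots (19 mm wide, the same either way round). The coupling's bore goes over a tapered spigot 22 mm in diameter, tip 30 mm above the seat; its ears enter the collar 18 mm above the seat.
- port3_grip (a point): Port 3: point on the axis of its grey steel click collar, a ribbed ring 66 mm in diameter round the fixed barrel, 30 to 60 mm above the bench. The point, 52 mm above the bench, is the height to grip across the ring. The manifold top lies 26 mm below it; a coupling that is home stands 44 mm above it.
- port3_collar (a joint): Angle of port 3's grey collar, rad, grows clockwise seen from above. Spring notches: 0 = yellow line at green mark (open, coupling can go in), 0.6 = small white mark (half way), 1.2 = red mark (locked over the ears). Takes 0.2 to 0.3 N m to click over; let go within 0.15 rad of a notch it snaps in. Stops just beyond 0 and 1.2. An ear not fully home blocks it. Starts in any notch.
- supply_grip (a point): Axis of the blue supply collar (fourth barrel, far right as the robot sees it, 110 mm from port 3), a ribbed ring 66 mm in diameter, 30 to 60 mm above the bench; the point, 52 mm above the bench, is the height to grip across the ring. A brass pressure gauge 53 mm in diameter is fixed above it, up to 34 mm above this point.
- supply_collar (a joint): Angle of the blue supply collar, rad, grows clockwise seen from above; same notches and stiffness: 0 = large white mark (shut), 0.6 = small white mark, 1.2 = blue mark (air on). Starts at one of the white marks.
- test_rig: The fixed leak-test rig: plywood board 545 mm long (its y), 112 mm deep, with a grey manifold bar 84 mm wide carrying four barrels in a row 110 mm apart and, 110 mm beyond the supply barrel at the right end, a lying red air receiver, top 76 mm above the bench. Origin on the bench under the middle of the four barrels; x points away from the robot at yaw 0.
- black_box: Bystander: small black plastic case, 64x86x26 mm, left of the rig; origin at its underside.
- steel_tin: Bystander: open stainless tin, 67 mm in diameter, 39 mm high, on the right; origin at the underside.
There are look-alikes about, which are no part of the job. What is shaped like the coupling3 but pink is not meant.

How it is judged:
By the outcome, as a careful person would: the job done as asked, in the order asked, and still so for the second after the job is handed in, with the robot touching nothing.
Of coupling1, coupling2, coupling3 only 2 to 3 are there at a start; the rules pass over those that are not, and their reading is None.
At some moment in a run one of coupling1, coupling2, coupling3 may be knocked a few centimetres aside while the robot is not near it.
It also fails if it takes over 210 s, if anything falls off the work surface, if the arm or the gripper's body presses on something with over 40 N, if the wrist force passes 120 N, or if a joint passes its speed limit or range.

## Working session

There is one attempt and no reset: what is moved stays moved. The work goes in short steps, Python scripts to look and compute and a tool call to move; the robot and the scene stay as the last step left them, time stands still between calls to the robot, and variables do not carry over. Pictures are saved under pics/ and viewed, at most 14 in all, crops included, and the job is handed in when it is done.

Besides the shell and the picture viewer there is one more tool, called by a JSON object that holds its "method" and its "body", one argument or row to a line. servo_tool: Moves the arm, as the interface text tells. Its arguments: {"type":"object","properties":{"plan":{"type":"array"},"force":{"type":"number"}},"required":["plan"]}

```bash
mkdir -p pics; ls; cat > h.py <<'E'
import numpy as np, cv2
from bench import sense, optics, r
def snap(n, f=None):
    s=optics.snapshot(n)
    if f: cv2.imwrite('pics/'+f, s['frame'])
    return s
def ray(s,u,v,z):
    M=np.array(s['cam_to_world']); d=M[:3,:3]@np.array([(u-s['cx'])/s['fx'],(v-s['cy'])/s['fy'],1.])
    o=M[:3,3]; return o+d*(z-o[2])/d[2]
def proj(s,p):
    M=np.linalg.inv(np.array(s['cam_to_world'])); q=M[:3,:3]@np.array(p,float)+M[:3,3]
    return s['fx']*q[0]/q[2]+s['cx'], s['fy']*q[1]/q[2]+s['cy']
E
python3 - <<'E'
from h import *
for n in ('top','scene'):
    s=snap(n,n+'0.png'); print(n,s['fx'],s['cx'],s['cy'],np.round(s['cam_to_world'],3).tolist())
print(sense())
E
```

```text
pics
top 502.9358836843608 321.87458996243817 245.94547929134475 [[-0.021, -0.987, 0.158, 356.215], [-1.0, 0.024, 0.015, 64.648], [-0.018, -0.157, -0.987, 1146.135], [0.0, 0.0, 0.0, 1.0]]
scene 517.7481141640427 321.92785336866723 234.90677755244786 [[0.775, -0.438, 0.455, -32.623], [-0.632, -0.547, 0.55, -634.452], [0.008, -0.713, -0.701, 982.416], [0.0, 0.0, 0.0, 1.0]]
{'time': 0.1, 'joint_pos': array([ 6.77003223e+01,  7.51315894e+00,  8.53234828e+01, -1.69147214e-04,
        8.72611568e+01, -4.89148795e+00]), 'qd': array([-0.104325  , -0.03430168, -0.1846037 ,  0.02457415,  0.04987153,
        0.08852961]), 'joint_efforts': array([ 5.60140106e-04, -5.70948207e+01, -5.01940084e+01, -2.27710116e-04,
        8.15639592e-03, -1.41620552e-05]), 'tool_pos': array([179.32758284, 572.18236192, 302.92018413]), 'tcp_rot': array([-1.79902543e+02, -8.17084256e-03,  1.62591812e+02]), 'ft_force': array([-0.68755672, -0.19791209, -0.4764581 ]), 'wrist_torque': array([0.00709964, 0.02372334, 0.01694182]), 'grip_force': 0.0, 'finger_gap': 85.07353890963924}
```

View pics/top0.png

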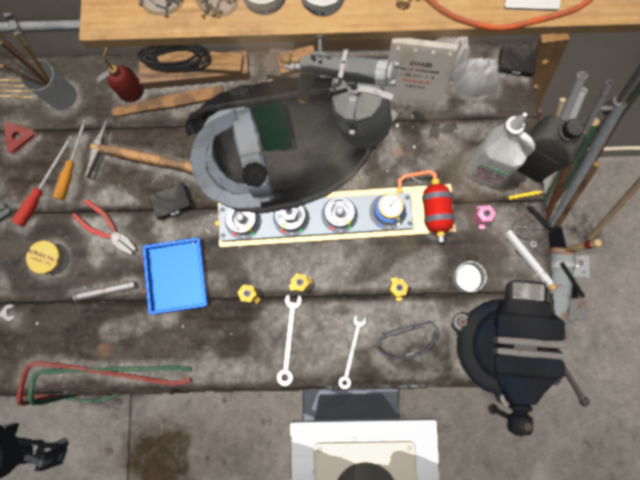

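View pics/scene0.png

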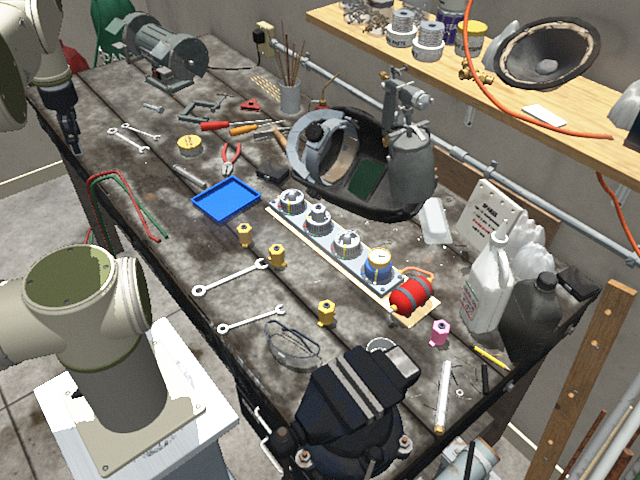

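The top view shows brass couplings at (249,293), (300,282) and (400,288). The ports are at (241,218), (291,215) and (339,212), the supply collar at (390,208), the tray at (175,275), and the pink decoy at (486,214).

```bash
python3 - <<'E'
from h import *
s=dict(np.load('x.npz')) if 0 else snap('top')
im=s['frame']; hsv=cv2.cvtColor(im,cv2.COLOR_BGR2HSV)
m=cv2.inRange(hsv,(18,120,120),(32,255,255))
n,l,st,c=cv2.connectedComponentsWithStats(m)
for i in range(1,n):
    if 40<st[i,4]<2000: print('yel',c[i].round(1),st[i,4],ray(s,*c[i],35).round(1))
for u,v in ((241,218),(291,215),(339,212),(390,208)): print(ray(s,u,v,70).round(1))
m=cv2.inRange(hsv,(100,150,120),(115,255,255)); n,l,st,c=cv2.connectedComponentsWithStats(m)
for i in range(1,n):
    if st[i,4]>300: print('blue',c[i].round(1),st[i,4],ray(s,*c[i],10).round(1))
w=snap('wrist'); print(w['fx'],np.round(w['cam_to_world'],3).tolist())
E
```

```text
yel [434.9 180.7] 42 [ 677.7 -178.9   35. ]
yel [524.3 194.6] 154 [ 640. -378.   35.]
yel [ 42.6 256.8] 820 [524.3 710.9  35. ]
yel [299.8 283. ] 218 [451.9 131.9  35. ]
yel [398.  288.8] 254 [434.1 -84.2  35. ]
yel [248.3 294.4] 247 [429.3 246.3  35. ]
[594.5 256.8  70. ]
[598.4 147.   70. ]
[602.5  41.7  70. ]
[608.5 -70.   70. ]
blue [168.8 273.5] 1333 [482.5 432.2  10. ]
335.7388482367271 [[0.3, 0.906, 0.299, 103.356], [0.954, -0.284, -0.095, 596.951], [-0.001, 0.314, -0.95, 372.949], [0.0, 0.0, 0.0, 1.0]]
```

{"method": "servo_tool", "body": {
  "plan": [
    [[0.026,-0.03,0,1.2,0.085],[0.026,-0.03,0,1.2,0.085],[0.026,-0.03,0,1.2,0.085],[0.026,-0.03,0,1.2,0.085],[0.026,-0.03,0,1.2,0.085],[0.026,-0.03,0,1.2,0.085],[0.026,-0.03,0,1.2,0.085],[0.026,-0.03,0,1.2,0.085]]
  ]
}}

```text
time: 1.0
tool_pos: [388.2, 331.1, 303.8]
tcp_rot: [180.0, 0.0, 172.3]
ft_force: [1.0, 0.4, 0.1]
finger_gap: 85.0
grip_force: 0.0
```

{"method": "servo_tool", "body": {
  "plan": [
    [[0.025,-0.03,0,1.2,0.085],[0.025,-0.03,0,1.2,0.085],[0.025,-0.03,0,1.2,0.085],[0.025,-0.03,0,1.2,0.085],[0.025,-0.03,0,1.2,0.085],[0.025,-0.03,0,1.2,0.085],[0.025,-0.03,0,1.2,0.085],[0.025,-0.03,0,1.2,0.085],[0,0,0,0,0.085],[0,0,0,0,0.085]]
  ]
}}

```text
time: 2.0
tool_pos: [587.6, 91.7, 303.3]
tcp_rot: [180.0, -0.1, -178.3]
ft_force: [-0.5, 0.1, 0.1]
finger_gap: 84.8
grip_force: 0.0
```

```bash
python3 - <<'E'
from h import *
q=sense(); print(q['tool_pos'].round(1),q['tcp_rot'].round(1),q['joint_pos'].round(1))
s=snap('wrist','w1.png'); np.savez('w1.npz',**s)
E
```

```text
[587.6  91.7 303.3] [ 1.800e+02 -1.000e-01 -1.783e+02] [  3.9   6.7  86.1   0.   87.2 -87.8]
```

View pics/w1.png

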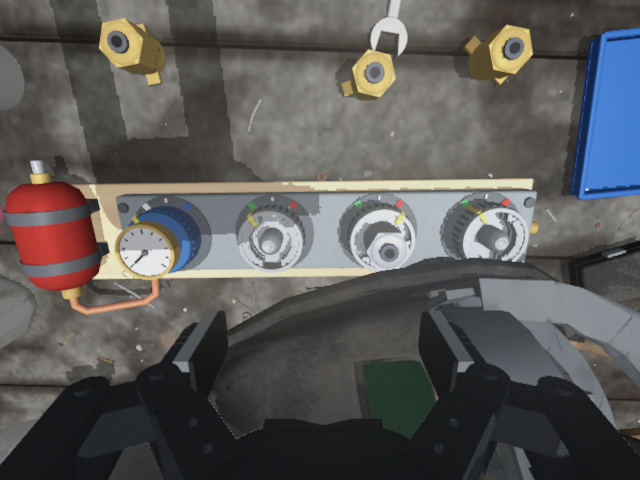

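Everything is in view in this wrist picture. The ports are at (492,235), (385,235) and (270,240), the supply collar at (160,235), and the brass couplings at (130,45), (370,73) and (505,50). I'll zoom in on the marks.

```bash
python3 - <<'E'
from h import *
im=cv2.imread('pics/w1.png')
a=cv2.resize(im[190:275,110:330],(800,309),interpolation=cv2.INTER_CUBIC)
b=cv2.resize(im[190:275,330:550],(800,309)[:2],interpolation=cv2.INTER_CUBIC)[:291]
cv2.imwrite('pics/w1z.png',np.vstack([a[:300],b]))
E
```

```text
(no output)
```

View pics/w1z.png

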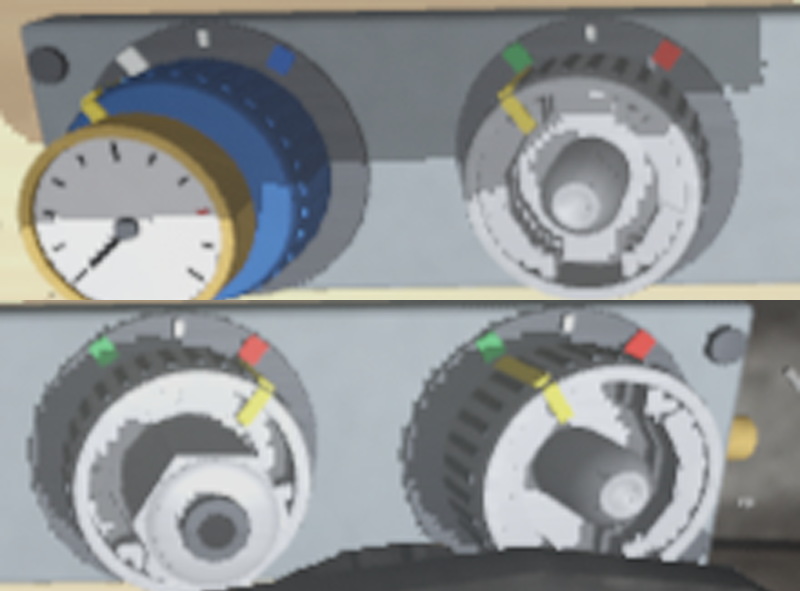

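Ports 1 and 3 look open, port 2 is locked, and the supply is shut. Next I'll compute the axes, the slot headings and the coupling poses.

```bash
python3 - <<'E'
from h import *
s=dict(np.load('w1.npz')); im=s['frame']; hsv=cv2.cvtColor(im,cv2.COLOR_BGR2HSV)
def blobs(lo,hi,roi,mn=6):
    x0,y0,x1,y1=roi; m=np.zeros(im.shape[:2],np.uint8); m[y0:y1,x0:x1]=cv2.inRange(hsv,lo,hi)[y0:y1,x0:x1]
    n,l,st,c=cv2.connectedComponentsWithStats(m)
    return [(c[i],st[i,4]) for i in range(1,n) if st[i,4]>=mn],l
roi=(110,190,540,225)
G=[b[0] for b in blobs((45,80,60),(90,255,255),roi)[0]]; R=[b[0] for b in blobs((0,100,80),(8,255,255),roi)[0]]+[b[0] for b in blobs((172,100,80),(180,255,255),roi)[0]]
Y=[b for b in blobs((24,90,90),(34,255,255),roi,4)[0]]
print('G',np.round(G,1).tolist(),'R',np.round(R,1).tolist(),'Y',[(b[0].round(1).tolist(),int(b[1])) for b in Y])
for g in sorted(G,key=lambda p:p[0]):
    r_=min([q for q in R if q[0]>g[0]],key=lambda q:q[0]-g[0])
    a=ray(s,*g,26);b=ray(s,*r_,26); d=b-a; L=np.hypot(*d[:2]); n=np.array([d[1],-d[0]])/L
    n=n if n[0]>0 else -n
    c=(a+b)[:2]/2+n*(L/2/np.tan(.6)); print('axis',c.round(1),'R',round(L/2/np.sin(.6),1),'yaw',np.degrees(np.arctan2(n[1],n[0])).round(1))
# couplings
for k,roi in (('L3',(90,5,180,95)),('L2',(335,40,405,110)),('L1',(455,15,545,90))):
    bl,l=blobs((15,90,70),(32,255,255),roi,100); 
    x0,y0,x1,y1=roi
    cnt=max(cv2.findContours((l>0).astype(np.uint8),cv2.RETR_EXTERNAL,cv2.CHAIN_APPROX_NONE)[0],key=cv2.contourArea)
    print(k,bl[0][0],bl[0][1],'poly',cv2.approxPolyDP(cnt,2.5,True)[:,0].tolist())
z=cv2.resize(np.hstack([im[5:105,90:180],im[15:115,330:410],im[5:105,455:545]]),None,fx=3,fy=3,interpolation=cv2.INTER_CUBIC)
cv2.imwrite('pics/c1.png',z)
for n,p in (('L3',(118,42)),('L2',(374,72)),('L1',(513,47))): print(n,ray(s,*p,54).round(1))
E
```

```text
G [[464.3, 202.2], [358.0, 203.6], [251.8, 205.2]] R [[505.4, 202.0], [292.9, 204.6], [399.0, 203.3]] Y [([477.6, 213.0], 88), ([251.3, 218.8], 52), ([399.6, 218.0], 40), ([135.5, 219.1], 37)]
axis [608.8  40.7] R 38.1 yaw 2.5
axis [604.  151.2] R 37.9 yaw 2.0
axis [599.4 262.1] R 38.0 yaw 2.0
L3 [134.59877049  49.79221311] 2440 poly [[102, 23], [99, 49], [117, 67], [143, 72], [149, 84], [160, 83], [164, 51], [147, 34], [145, 26], [134, 25], [125, 19]]
L2 [368.74828532  76.1515775 ] 1458 poly [[390, 55], [367, 49], [352, 67], [351, 79], [341, 84], [344, 95], [354, 93], [363, 99], [378, 97], [376, 94], [382, 93], [394, 79], [390, 80], [394, 76]]
L1 [497.1383855   54.09637562] 2428 poly [[529, 29], [506, 24], [484, 42], [473, 36], [463, 47], [470, 55], [468, 67], [473, 76], [491, 78], [500, 84], [509, 74], [515, 73], [533, 54]]
L3 [438.1 -82.7  54. ]
L2 [454.4 132.3  54. ]
L1 [432.2 247.2  54. ]
```

View pics/c1.png

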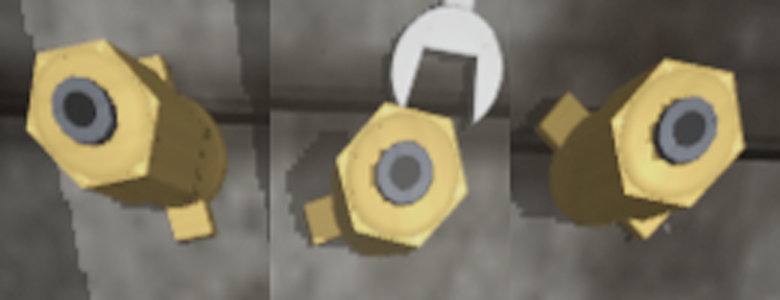

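The picture shows the ears. The coupling on the right of the rig has both, at about (155,79) and (142,25). The left coupling has both, at (473,43) and (500,80). The middle one shows one, at (346,89).

```bash
python3 - <<'E'
from h import *
s=dict(np.load('w1.npz'))
an=lambda d: np.degrees(np.arctan2(d[1],d[0]))
for n,c,es in (('C3',(438.1,-82.7),[(155,79),(142,25)]),('C2',(454.4,132.3),[(346,89)]),('C1',(432.2,247.2),[(473,43),(500,80)])):
    P=[ray(s,*e,6)[:2] for e in es]
    print(n,[(p.round(1).tolist(),round(float(np.hypot(*(p-c))),1),round(float(an(p-c)%180),1)) for p in P], an(P[0]-P[-1])%180 if len(P)>1 else '')
for n,c,e in (('slot3',(608.8,40.7),(270.9,264.3)),('slot1',(599.4,262.1),(503.3,214.8))):
    p=ray(s,*e,60)[:2]; print(n,p.round(1),np.hypot(*(p-c)).round(1),an(p-c)%180)
for n,c,e in (('y3',(608.8,40.7),(253,222)),('y1',(599.4,262.1),(482,218)),('ysup',(613.2,-69.4),(135.5,219)),('y2',(604,151.2),(399.6,218))):
    p=ray(s,*e,60)[:2]; d=p-c; print(n,np.hypot(*d).round(1),'angle rel. white mark cw',(180+2.3-an(d)%360).round(1))
e=ray(s,330+215/3.636,190+(525-300)/3.636,96); print('steel plug',e)
for c in ((438.1,-82.7),(454.4,132.3),(432.2,247.2),(604,151.2)): print(np.hypot(*c))
E
```

```text
C3 [([458.8, -77.2], 21.4, 14.8), ([412.8, -83.6], 25.3, 2.1)] 7.931370702044546
C2 [([462.3, 111.9], 21.9, 111.3)] 
C1 [([418.6, 231.7], 20.6, 48.7), ([449.8, 263.9], 24.3, 43.5)] 45.839076637738174
slot3 [630.7  41.7] 21.9 2.7034342914813405
slot1 [573.8 264. ] 25.6 175.85131485340673
y3 26.0 angle rel. white mark cw -33.6
y1 28.3 angle rel. white mark cw -36.9
ysup 30.6 angle rel. white mark cw -32.1
y2 28.2 angle rel. white mark cw 32.9
steel plug [602.00467902 150.72938137  96.        ]
445.83730216302
473.2680530101308
497.90027113870906
622.6374868251991
```

```bash
python3 - <<'E'
from h import *
im=cv2.imread('pics/top0.png'); cv2.imwrite('pics/t1.png',cv2.resize(im[165:265,200:360],(800,500),interpolation=cv2.INTER_CUBIC))
E
```

```text
(no output)
```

View pics/t1.png

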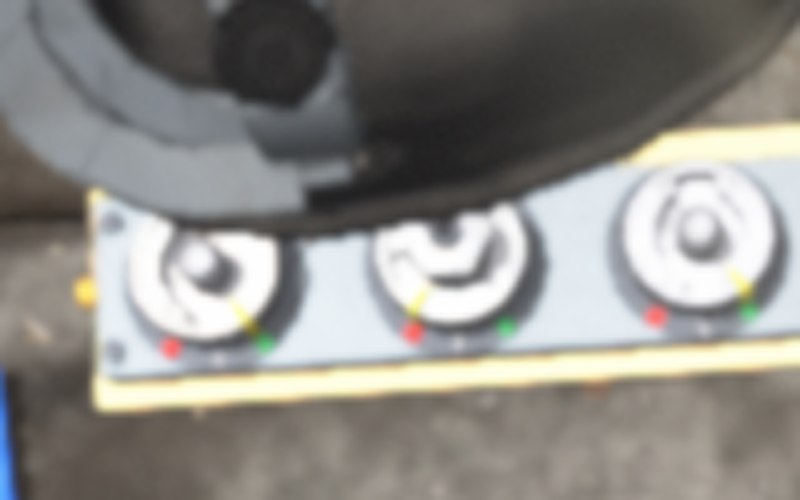

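```bash
python3 - <<'E'
from h import *
s=dict(np.load('w1.npz')); t=snap('top')
for u,v in ((260,212),(290,205),(320,197)):
    for z in (50,100,150,200,250):
        p=ray(t,u,v,z); a=ray(s,480,264,z); 
        # wrist edge: scan pixel where y matches, report projection of p in the wrist
        print((u,v),z,p.round(0),np.round(proj(s,p),0))
E
```

```text
(260, 212) 50 [612. 218.  50.] [446. 248.]
(260, 212) 100 [600. 211. 100.] [460. 253.]
(260, 212) 150 [588. 204. 150.] [480. 260.]
(260, 212) 200 [577. 197. 200.] [511. 272.]
(260, 212) 250 [565. 190. 250.] [566. 292.]
(290, 205) 50 [626. 150.  50.] [378. 259.]
(290, 205) 100 [614. 147. 100.] [384. 266.]
(290, 205) 150 [601. 143. 150.] [392. 275.]
(290, 205) 200 [589. 139. 200.] [405. 289.]
(290, 205) 250 [577. 135. 250.] [426. 314.]
(320, 197) 50 [643.  83.  50.] [312. 273.]
(320, 197) 100 [629.  82. 100.] [310. 281.]
(320, 197) 150 [616.  81. 150.] [307. 292.]
(320, 197) 200 [603.  80. 200.] [302. 309.]
(320, 197) 250 [590.  80. 250.] [293. 340.]
```

```bash
python3 - <<'E'
import cv2
im=cv2.imread('pics/w1.png'); cv2.imwrite('pics/w1h.png',cv2.resize(im[230:330,220:620],(800,200),interpolation=cv2.INTER_CUBIC))
E
```

```text
(no output)
```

View pics/w1h.png

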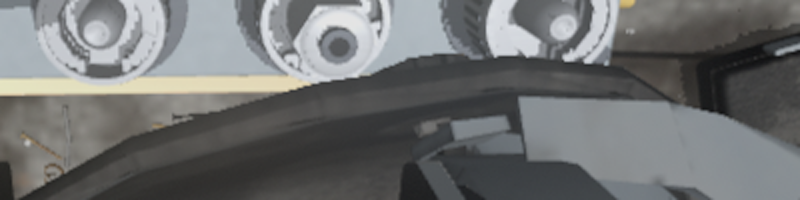

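```bash
python3 - <<'E'
from h import *
s=snap('scene'); im=cv2.imread('pics/scene0.png')
c=cv2.resize(im[90:260,240:460],(800,618),interpolation=cv2.INTER_CUBIC)[:600]; k=800/220
for p,col in (((612,146,110),(0,0,255)),((588,204,150),(0,255,0)),((619,81,135),(255,0,0)),((604,151,96),(0,255,255)),((599,262,72),(255,0,255)),((609,41,72),(255,255,0))):
    u,v=proj(s,p); print(p,round(u),round(v)); cv2.circle(c,(int((u-240)*k),int((v-90)*k)),5,col,-1)
cv2.imwrite('pics/s1.png',c)
E
```

```text
(612, 146, 110) 322 201
(588, 204, 150) 301 181
(619, 81, 135) 341 206
(604, 151, 96) 318 205
(599, 262, 72) 291 192
(609, 41, 72) 347 234
```

View pics/s1.png

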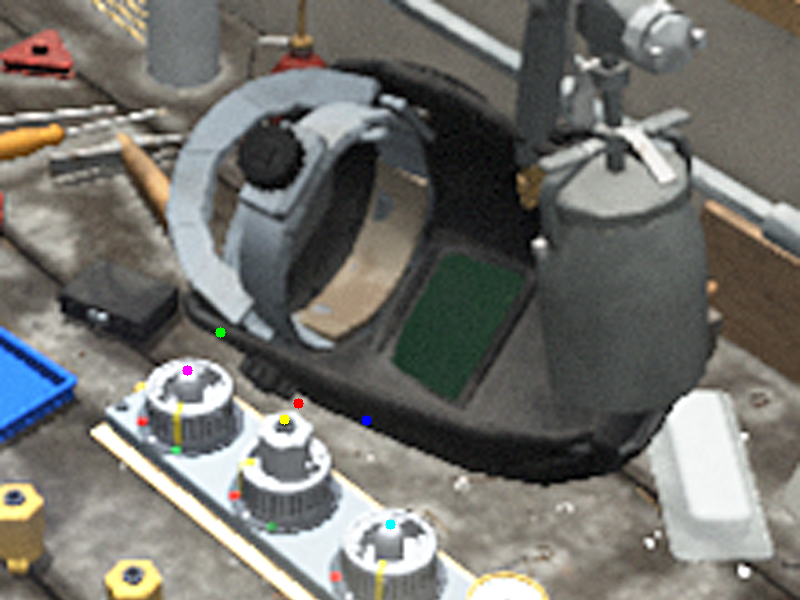

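The marks fall on the helmet's lower rim, so the rim may overhang the back of ports 1 and 2. I'll take a lower look to check.

{"method": "servo_tool", "body": {
  "plan": [
    [[-0.022,0.0145,-0.027,0,0.085],[-0.022,0.0145,-0.027,0,0.085],[-0.022,0.0145,-0.027,0,0.085],[-0.022,0.0145,-0.027,0,0.085],[0,0,0,0,0.085],[0,0,0,0,0.085]]
  ]
}}

```text
time: 2.75
tool_pos: [498.4, 151.6, 195.7]
tcp_rot: [-180.0, -0.0, -178.1]
ft_force: [0.3, 0.4, 0.8]
finger_gap: 85.2
grip_force: 0.0
```

```bash
python3 - <<'E'
from h import *
q=sense(); print(q['tool_pos'].round(1),q['tcp_rot'].round(1),q['ft_force'].round(1))
s=snap('wrist','w2.png'); np.savez('w2.npz',**s); print(np.round(s['cam_to_world'],3).tolist())
t=snap('top')
for u,v in ((260,212),(290,205)):
    for z in (60,80,100,120,150): print(z,ray(t,u,v,z).round(0),np.round(proj(s,ray(t,u,v,z)),0))
E
```

```text
[498.4 151.6 195.7] [-180.    -0.  -178.1] [0.3 0.4 0.8]
[[-0.033, 0.949, 0.313, 418.787], [0.999, 0.032, 0.011, 149.341], [0.0, 0.313, -0.95, 265.58], [0.0, 0.0, 0.0, 1.0]]
60 [609. 216.  60.] [402. 403.]
80 [605. 214.  80.] [406. 419.]
100 [600. 211. 100.] [409. 438.]
120 [595. 208. 120.] [414. 461.]
150 [588. 204. 150.] [423. 507.]
60 [623. 150.  60.] [314. 415.]
80 [619. 148.  80.] [312. 432.]
100 [614. 147. 100.] [308. 452.]
120 [609. 145. 120.] [305. 476.]
150 [601. 143. 150.] [297. 522.]
```

View pics/w2.png

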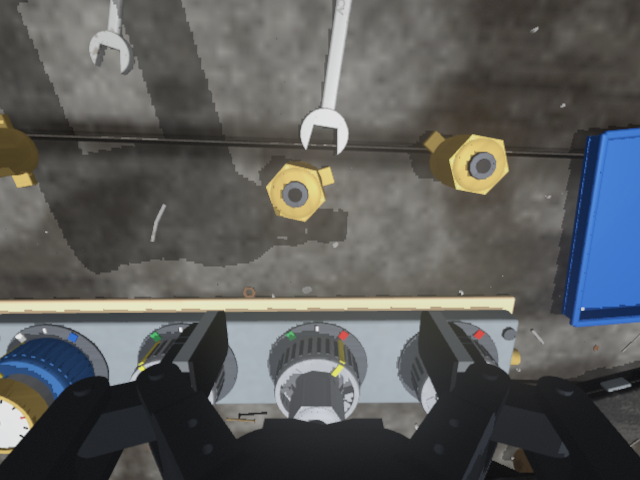

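No more of the rim shows here because the gripper hides it. The ports, with port 2 at (318,375), are otherwise clear. I'll approach port 2 carefully and watch the force.

{"method": "servo_tool", "body": {
  "plan": [
    [[0.02,0,0,-6.8,0.085],[0.02,0,0,-6.8,0.085],[0.02,0,0,-6.8,0.085],[0.015,0,0,-6.8,0.085],[0.015,0,0,-6.8,0.085],[0.015,0,0,0,0.085],[0,0,0,0,0.085]]
  ]
}}

```text
time: 3.55
tool_pos: [607.2, 150.0, 197.6]
tcp_rot: [179.9, 0.2, 147.7]
ft_force: [-0.2, -0.8, 0.0]
finger_gap: 85.2
grip_force: 0.0
```

{"method": "servo_tool", "body": {
  "plan": [
    [[0,0,-0.01,0,0.085],[0,0,-0.01,0,0.085],[0,0,0,0,0.085]]
  ]
}}

```text
time: 3.85
tool_pos: [602.7, 150.3, 173.2]
tcp_rot: [-179.8, -0.2, 147.8]
ft_force: [-0.6, 0.5, 0.2]
finger_gap: 85.3
grip_force: 0.0
```

```bash
python3 - <<'E'
from h import *
q=sense(); print(q['tool_pos'].round(1),q['tcp_rot'].round(1),q['ft_force'].round(1))
s=snap('scene'); cv2.imwrite('pics/s2.png',cv2.resize(s['frame'][60:260,200:460],(780,600),interpolation=cv2.INTER_CUBIC))
E
```

```text
[602.7 150.3 173.2] [-179.8   -0.2  147.8] [-0.6  0.5  0.2]
```

View pics/s2.png

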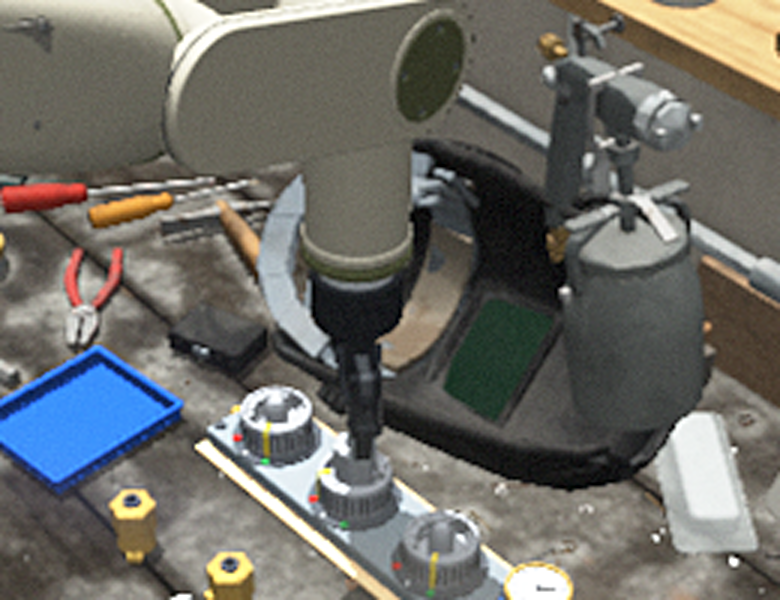

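{"method": "servo_tool", "body": {
  "plan": [
    [[0,0,-0.01,0,0.085],[0,0,-0.01,0,0.085],[0,0,0,0,0.085]]
  ]
}}

```text
time: 4.2
tool_pos: [603.2, 150.4, 153.5]
tcp_rot: [-179.9, -0.1, 147.8]
ft_force: [-1.2, -0.3, -0.7]
finger_gap: 85.1
grip_force: 0.0
```

{"method": "servo_tool", "body": {
  "plan": [
    [[0,0,-0.01,0,0.085],[0,0,-0.01,0,0.085],[0,0,0,0,0.085]]
  ]
}}

```text
time: 4.5
tool_pos: [603.3, 150.3, 133.5]
tcp_rot: [-179.9, -0.1, 147.8]
ft_force: [-0.6, -0.6, -0.2]
finger_gap: 84.9
grip_force: 0.0
```

{"method": "servo_tool", "body": {
  "plan": [
    [[0,0,-0.01,0,0.085],[0,0,-0.01,0,0.085],[0,0,0,0,0.085],[0,0,0,0,0.085]]
  ]
}}

```text
time: 4.9
tool_pos: [604.1, 150.5, 115.3]
tcp_rot: [-180.0, -0.0, 147.8]
ft_force: [-0.3, -0.2, 0.9]
finger_gap: 85.0
grip_force: 0.0
```

{"method": "servo_tool", "body": {
  "plan": [
    [[0,0.0005,-0.01,0,0.085],[0,0,0,0,0.06],[0,0,0,0,0.06],[0,0,0,0,0.06],[0,0,0,0,0.06]]
  ],
  "force": 70
}}

```text
time: 5.4
tool_pos: [603.5, 150.0, 105.9]
tcp_rot: [-179.8, -0.1, 147.8]
ft_force: [-6.4, -5.8, 5.4]
finger_gap: 64.4
grip_force: 79.4
```

{"method": "servo_tool", "body": {
  "plan": [
    [[0,0,0,8,0.06],[0,0,0,8,0.06],[0,0,0,8,0.06],[0,0,0,8,0.06],[0,0,0,8,0.06],[0,0,0,8,0.06],[0,0,0,8,0.06],[0,0,0,8,0.06],[0,0,0,6,0.06],[0,0,0,0,0.06]]
  ]
}}

```text
time: 6.4
tool_pos: [603.4, 151.0, 105.8]
tcp_rot: [179.9, -0.1, -142.0]
ft_force: [-8.8, -0.1, 4.3]
finger_gap: 64.8
grip_force: 79.3
```

{"method": "servo_tool", "body": {
  "plan": [
    [[0,0,0,0,0.085],[0,0,0,0,0.085],[0,0,0.01,0,0.085],[0,0,0.018,-5.7,0.085],[0,0,0,0,0.085]]
  ]
}}

```text
time: 6.9
tool_pos: [606.7, 151.4, 137.8]
tcp_rot: [-179.9, 0.3, -148.0]
ft_force: [0.9, -0.3, 0.6]
finger_gap: 85.2
grip_force: 0.0
```

```bash
cat >> h.py <<'E'
AX={1:(599,261.6),2:(603.5,151),3:(608.3,41),4:(613,-69)}
def yellow(k,cam):
    s=snap(cam); im=s['frame']; hsv=cv2.cvtColor(im,cv2.COLOR_BGR2HSV)
    m=cv2.inRange(hsv,(23,90,90),(35,255,255)); out=[]
    for v,u in np.argwhere(m):
        d=ray(s,u,v,60)[:2]-AX[k]
        if 18<np.hypot(*d)<38: out.append((182.3-np.degrees(np.arctan2(d[1],d[0]))%360))
    out=[o for o in out if abs(o)<80]
    return len(out),np.round(np.median(out),1) if out else None
E
python3 - <<'E'
from h import *
q=sense(); print(q['tool_pos'].round(1),q['tcp_rot'].round(1),q['ft_force'].round(1))
for c in ('wrist','scene','top'): print(c,[(k,yellow(k,c)) for k in (1,2,3,4)])
E
```

```text
[606.7 151.4 137.8] [-179.9    0.3 -148. ] [ 0.9 -0.3  0.6]
wrist [(1, (208, np.float64(-35.6))), (2, (289, np.float64(-34.3))), (3, (371, np.float64(-34.5))), (4, (0, None))]
scene [(1, (10, np.float64(-32.0))), (2, (7, np.float64(-34.4))), (3, (9, np.float64(-33.9))), (4, (11, np.float64(-33.3)))]
top [(1, (0, None)), (2, (15, np.float64(-34.0))), (3, (14, np.float64(-33.2))), (4, (5, np.float64(-34.1)))]
```

{"method": "servo_tool", "body": {
  "plan": [
    [[0,0,0,0,0.03],[0,0,0,0,0.03],[0,0,0,0,0.03],[0,0,0,0,0.03],[0,0,0,0,0.03],[0,0,0,0,0.03]]
  ],
  "force": 60
}}

```text
time: 8.1
tool_pos: [604.6, 151.2, 134.2]
tcp_rot: [-180.0, 0.0, -147.9]
ft_force: [-0.4, 0.8, 1.9]
finger_gap: 32.6
grip_force: 60.4
```

{"method": "servo_tool", "body": {
  "plan": [
    [[0,0,0.004,0,0.03],[0,0,0.008,0,0.03],[0,0,0,0,0.03]]
  ]
}}

```text
time: 8.4
tool_pos: [605.1, 151.0, 147.2]
tcp_rot: [-180.0, 0.1, -147.9]
ft_force: [0.8, 0.7, -2.6]
finger_gap: 33.0
grip_force: 59.8
```

```bash
python3 - <<'E'
from h import *
s=snap('top'); hsv=cv2.cvtColor(s['frame'],cv2.COLOR_BGR2HSV)
m=cv2.inRange(hsv,(98,120,60),(118,255,255)); m[:, 230:]=0
c=max(cv2.findContours(m,0,2)[0],key=cv2.contourArea); b=cv2.boxPoints(cv2.minAreaRect(c))
P=np.array([ray(s,*p,18) for p in b]); print(P.round(1).tolist(),P.mean(0).round(1)); print(np.linalg.norm(P[1]-P[0]),np.linalg.norm(P[2]-P[1]))
E
```

```text
[[551.6, 498.2, 18.0], [563.7, 359.7, 18.0], [403.3, 339.5, 18.0], [391.4, 474.9, 18.0]] [477.5 418.1  18. ]
139.04724258774394 161.68362436565593
```

{"method": "servo_tool", "body": {
  "plan": [
    [[0,0,0.02,0,0.03],[0,0,0.015,0,0.03],[-0.015,0.034,0,0,0.03],[-0.015,0.034,0,0,0.03],[-0.015,0.034,0,0,0.03],[-0.015,0.034,0,0,0.03],[-0.015,0.034,0,0,0.03],[-0.015,0.034,0,0,0.03],[-0.015,0.034,0,0,0.03],[-0.015,0.031,0,0,0.03]]
  ]
}}

```text
time: 9.45
tool_pos: [483.9, 421.7, 181.6]
tcp_rot: [180.0, 0.1, -147.9]
ft_force: [0.9, 0.6, -2.7]
finger_gap: 33.0
grip_force: 60.5
```

{"method": "servo_tool", "body": {
  "plan": [
    [[0,0,0,0,0.03],[0,0,-0.03,0,0.03],[0,0,-0.03,0,0.03],[0,0,-0.015,0,0.03],[0,0,-0.006,0,0.03],[0,0,-0.003,0,0.03],[0,0,0,0,0.03]]
  ]
}}

```text
time: 10.15
tool_pos: [485.2, 420.3, 98.0]
tcp_rot: [180.0, 0.1, -147.9]
ft_force: [0.1, 0.5, -2.1]
finger_gap: 33.2
grip_force: 60.5
```

{"method": "servo_tool", "body": {
  "plan": [
    [[0,0,-0.002,0,0.03],[0,0,0,0,0.03]]
  ]
}}

```text
time: 10.35
tool_pos: [485.1, 420.4, 96.0]
tcp_rot: [180.0, 0.1, -147.9]
ft_force: [-0.2, -0.6, -3.0]
finger_gap: 33.3
grip_force: 60.5
```

{"method": "servo_tool", "body": {
  "plan": [
    [[0,0,-0.001,0,0.03],[0,0,0,0,0.06],[0,0,0,0,0.085],[0,0,0,0,0.085],[0,0,0.03,0,0.085],[0,0,0.04,0,0.085],[0,0,0.04,0,0.085]]
  ]
}}

```text
time: 11.05
tool_pos: [484.0, 419.7, 204.4]
tcp_rot: [-180.0, -0.1, -147.9]
ft_force: [-0.9, 1.1, 0.9]
finger_gap: 84.9
grip_force: 0.0
```

{"method": "servo_tool", "body": {
  "plan": [
    [[-0.0065,-0.022,0,-2,0.085],[-0.0065,-0.022,0,-2,0.085],[-0.0065,-0.022,0,-2,0.085],[-0.0065,-0.022,0,-2,0.085],[-0.0065,-0.022,0,-2,0.085],[-0.0065,-0.022,0,-2,0.085],[-0.0065,-0.022,0,-2,0.085],[-0.0065,-0.019,0,-2,0.085],[0,0,0,0,0.085]]
  ]
}}

```text
time: 11.95
tool_pos: [432.0, 245.4, 203.8]
tcp_rot: [-180.0, -0.0, -164.0]
ft_force: [-0.1, 0.6, 0.5]
finger_gap: 85.1
grip_force: 0.0
```

```bash
cat >> h.py <<'E'
def couplings(cam='wrist'):
    s=snap(cam); im=s['frame']; hsv=cv2.cvtColor(im,cv2.COLOR_BGR2HSV)
    m=cv2.inRange(hsv,(15,90,60),(33,255,255))
    cs,hi=cv2.findContours(m,cv2.RETR_CCOMP,cv2.CHAIN_APPROX_NONE); out=[]
    for i,c in enumerate(cs):
        if hi[0][i][3]<0 and cv2.contourArea(c)>600:
            ch=[cs[j] for j in range(len(cs)) if hi[0][j][3]==i]
            if not ch: continue
            h=max(ch,key=cv2.contourArea)
            if cv2.contourArea(h)<60: continue
            (u,v),rr=cv2.minEnclosingCircle(h); p=ray(s,u,v,54)[:2]
            # ears: gold pixels that, laid on z=6, lie 22..27 mm off the axis, away from the camera side lean
            cam0=np.array(s['cam_to_world'])[:2,3]; away=(p-cam0)/np.hypot(*(p-cam0)); E=[]
            full=np.zeros_like(m); cv2.drawContours(full,[c],-1,255,-1)
            for y,x in np.argwhere(full):
                d=ray(s,x,y,6)[:2]-p
                if 21<np.hypot(*d)<28 and d@away<6: E.append(np.degrees(np.arctan2(d[1],d[0])))
            H=np.histogram(np.mod(E,180),18,(0,180))[0] if E else []
            e2=np.radians(2*np.array(E)); out.append((p.round(1).tolist(),round(cv2.contourArea(h)),len(E),round(float(np.degrees(np.angle(np.exp(1j*e2).sum()))/2%180),1) if E else None, list(map(int,H))))
    return s,out
E
python3 - <<'E'
from h import *
q=sense(); print(q['tool_pos'].round(1),q['tcp_rot'].round(1))
s,o=couplings(); cv2.imwrite('pics/w3.png',s['frame'])
for i in o: print(i)
print(proj(s,(432.5,247.3,54)))
E
```

```text
[432.  245.4 203.8] [-180.   -0. -164.]
([431.9, 248.2], 474, 116, 51.9, [0, 0, 0, 17, 34, 36, 28, 0, 0, 0, 0, 0, 1, 0, 0, 0, 0, 0])
([452.8, 133.6], 520, 102, 108.6, [0, 0, 0, 0, 0, 0, 0, 0, 0, 25, 30, 31, 16, 0, 0, 0, 0, 0])
(np.float64(324.89887999141877), np.float64(258.0501584324346))
```

{"method": "servo_tool", "body": {
  "plan": [
    [[0,0.001,-0.03,0,0.085],[0,0.0015,-0.03,0,0.085],[0,0,-0.03,0,0.085],[0,0,-0.014,0,0.085],[0,0,-0.008,0,0.085],[0,0,0,0,0.03],[0,0,0,0,0.03],[0,0,0,0,0.03],[0,0,0,0,0.03],[0,0,0,0,0.03]]
  ],
  "force": 60
}}

```text
time: 13.0
tool_pos: [433.7, 250.1, 93.7]
tcp_rot: [180.0, 0.2, -163.9]
ft_force: [-1.1, -0.2, 6.6]
finger_gap: 33.5
grip_force: 59.9
```

{"method": "servo_tool", "body": {
  "plan": [
    [[0,0,0,0,0.03],[0,0,0.03,0,0.03],[0,0,0.03,0,0.03],[0,0,0.035,0,0.03],[0,0,0,0,0.03]]
  ]
}}

```text
time: 13.5
tool_pos: [435.3, 250.8, 193.0]
tcp_rot: [179.9, 0.6, -163.9]
ft_force: [0.8, 0.0, -1.9]
finger_gap: 33.2
grip_force: 60.1
```

{"method": "servo_tool", "body": {
  "plan": [
    [[0.02,0.0015,0,-5.5,0.03],[0.02,0.0015,0,-5.5,0.03],[0.021,0.0015,0,-5.5,0.03],[0.021,0.0015,0,-5.5,0.03],[0.021,0.0015,0,-5.5,0.03],[0.021,0.0015,0,-5.5,0.03],[0.021,0.0015,0,-5.5,0.03],[0.021,0.0015,0,-5.3,0.03],[0,0,0,0,0.03],[0,0,0,0,0.03]]
  ]
}}

```text
time: 14.5
tool_pos: [598.0, 261.2, 185.7]
tcp_rot: [-179.9, -0.1, 152.4]
ft_force: [-0.6, 0.2, -2.6]
finger_gap: 32.9
grip_force: 60.2
```

{"method": "servo_tool", "body": {
  "plan": [
    [[0,0,0,0,0.03],[0,0,0,0,0.03]]
  ]
}}

```text
time: 14.7
tool_pos: [597.7, 261.6, 186.7]
tcp_rot: [-180.0, -0.0, 152.4]
ft_force: [-0.4, -0.1, -2.1]
finger_gap: 33.3
grip_force: 60.2
```

```bash
python3 - <<'E'
from h import *
q=sense(); print(q['tool_pos'].round(1),q['tcp_rot'].round(1))
s=snap('wrist'); cv2.imwrite('pics/w4.png',s['frame'])
h=cv2.cvtColor(s['frame'],cv2.COLOR_BGR2HSV); m=cv2.inRange(h,(15,90,60),(33,255,255)); print(cv2.boundingRect(m))
for k in (1,): print(np.round(proj(s,(*AX[k],60))))
E
```

```text
[597.7 261.6 186.7] [-180.    -0.   152.4]
(0, 121, 640, 359)
[322. 272.]
```

View pics/w4.png

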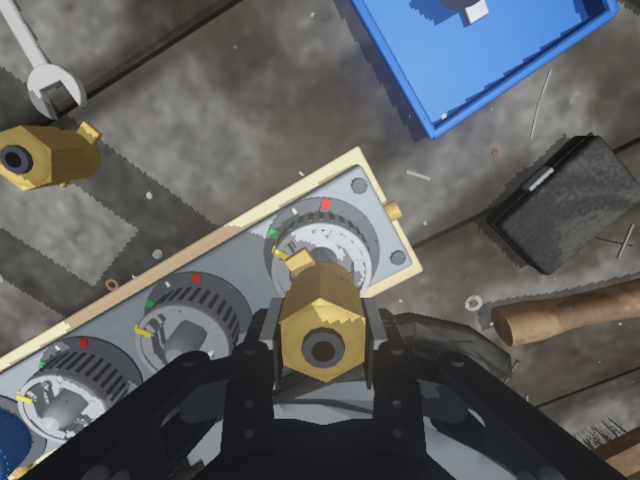

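The coupling is held centred between the fingers, with its plug at (322,347) and an ear at (302,262) pointing at the port's front slot. I'll check the axis offset from the plug.

```bash
python3 - <<'E'
from h import *
s=snap('wrist'); im=s['frame'][300:400,280:370]; h=cv2.cvtColor(im,cv2.COLOR_BGR2HSV)
m=cv2.inRange(h,(15,90,60),(33,255,255)); cs,hi=cv2.findContours(m,cv2.RETR_CCOMP,1)
c=max([x for x,k in zip(cs,hi[0]) if k[3]>=0],key=cv2.contourArea); (u,v),r_=cv2.minEnclosingCircle(c)
print(u+280,v+300,r_,ray(s,u+280,v+300,sense()['tool_pos'][2]-92+54).round(1), ray(s,u+280,v+300,sense()['tool_pos'][2]-94+54).round(1))
# port1 spigot tip / collar: gray->print marks again
h=cv2.cvtColor(s['frame'],cv2.COLOR_BGR2HSV)
for lo,hi_ in (((45,80,60),(90,255,255)),((0,120,80),(8,255,255))):
    mm=cv2.inRange(h,lo,hi_); n,l,st,cc=cv2.connectedComponentsWithStats(mm)
    print([(cc[i].round(1).tolist(),ray(s,*cc[i],26)[:2].round(1).tolist()) for i in range(1,n) if st[i,4]>15])
E
```

```text
322.80656814575195 347.66058349609375 22.493391036987305 [594.  264.6 149. ] [595.2 263.9 147. ]
[([272.7, 232.9], [568.7, 237.5]), ([149.7, 302.7], [572.9, 126.0]), ([42.0, 363.7], [577.1, 14.3])]
[([325.1, 203.2], [567.1, 280.5]), ([195.6, 277.4], [571.8, 169.1]), ([83.0, 341.6], [576.3, 57.9])]
```

{"method": "servo_tool", "body": {
  "plan": [
    [[0.0036,-0.0015,0,0,0.03],[0,0,-0.01,0,0.03],[0,0,-0.01,0,0.03],[0,0,-0.005,0,0.03],[0,0,0,0,0.03]]
  ]
}}

```text
time: 15.3
tool_pos: [601.0, 259.6, 159.6]
tcp_rot: [-179.9, -0.1, 152.3]
ft_force: [-0.0, -1.4, -2.3]
finger_gap: 33.4
grip_force: 60.2
```

{"method": "servo_tool", "body": {
  "plan": [
    [[0,0,-0.004,0,0.03],[0,0,-0.004,0,0.03],[0,0,0,0,0.03]]
  ]
}}

```text
time: 15.6
tool_pos: [601.8, 260.0, 153.2]
tcp_rot: [-180.0, -0.0, 152.3]
ft_force: [-0.4, -0.1, -2.3]
finger_gap: 33.3
grip_force: 59.9
```

{"method": "servo_tool", "body": {
  "plan": [
    [[0,0,-0.004,0,0.03],[0,0,-0.004,0,0.03],[0,0,0,0,0.03]]
  ]
}}

```text
time: 15.9
tool_pos: [601.8, 259.9, 145.0]
tcp_rot: [-180.0, -0.0, 152.3]
ft_force: [0.3, -0.1, -2.2]
finger_gap: 33.4
grip_force: 60.0
```

{"method": "servo_tool", "body": {
  "plan": [
    [[0,0,-0.004,0,0.03],[0,0,-0.003,0,0.03],[0,0,0,0,0.03]]
  ]
}}

```text
time: 16.2
tool_pos: [601.9, 260.0, 138.1]
tcp_rot: [-180.0, -0.0, 152.3]
ft_force: [-2.2, -0.5, -3.2]
finger_gap: 33.5
grip_force: 60.0
```

{"method": "servo_tool", "body": {
  "plan": [
    [[0,0,-0.002,0,0.03],[0,0,-0.002,0,0.03],[0,0,0,0,0.03],[0,0,0,0,0.03]]
  ]
}}

```text
time: 16.6
tool_pos: [602.0, 260.1, 135.8]
tcp_rot: [-180.0, -0.0, 152.3]
ft_force: [-7.5, -1.3, 5.4]
finger_gap: 33.4
grip_force: 60.7
```

{"method": "servo_tool", "body": {
  "plan": [
    [[0,0,0,0,0.06],[0,0,0,0,0.085],[0,0,0,0,0.085],[-0.0024,0.001,0,0,0.085],[0,0,-0.01,0,0.085],[0,0,-0.01,0,0.085],[0,0,-0.01,0,0.085],[0,0,0,0,0.085]]
  ]
}}

```text
time: 17.4
tool_pos: [598.1, 260.5, 101.8]
tcp_rot: [-179.8, -0.2, 152.3]
ft_force: [-0.0, -0.5, -0.6]
finger_gap: 85.0
grip_force: 0.0
```

{"method": "servo_tool", "body": {
  "plan": [
    [[0,0,0,0,0.06],[0,0,0,0,0.06],[0,0,0,0,0.06],[0,0,0,0,0.06]]
  ],
  "force": 70
}}

```text
time: 17.8
tool_pos: [599.1, 259.9, 105.4]
tcp_rot: [-179.8, -0.0, 152.3]
ft_force: [-6.7, -6.7, 4.7]
finger_gap: 64.5
grip_force: 82.8
```

{"method": "servo_tool", "body": {
  "plan": [
    [[0,0,0,-8,0.06],[0,0,0,-8,0.06],[0,0,0,-8,0.06],[0,0,0,-8,0.06],[0,0,0,-8,0.06],[0,0,0,-8,0.06],[0,0,0,-8,0.06],[0,0,0,-8,0.06],[0,0,0,-5.5,0.06],[0,0,0,0,0.06]]
  ]
}}

```text
time: 18.8
tool_pos: [597.9, 259.3, 105.3]
tcp_rot: [-179.7, 0.2, 82.6]
ft_force: [-15.0, -11.3, 11.9]
finger_gap: 64.3
grip_force: 83.6
```

```bash
python3 - <<'E'
from h import *
q=sense(); print(q['wrist_torque'].round(2),q['tcp_rot'].round(1))
for c in ('wrist','scene','top'): print(c,[(k,yellow(k,c)) for k in (1,2,3,4)])
E
```

```text
[-1.7   2.08  0.01] [-179.7    0.2   82.6]
wrist [(1, (362, np.float64(33.3))), (2, (0, None)), (3, (0, None)), (4, (0, None))]
scene [(1, (3, np.float64(34.1))), (2, (7, np.float64(-34.4))), (3, (7, np.float64(-33.9))), (4, (10, np.float64(-33.8)))]
top [(1, (0, None)), (2, (14, np.float64(-33.7))), (3, (8, np.float64(-33.2))), (4, (5, np.float64(-34.1)))]
```

{"method": "servo_tool", "body": {
  "plan": [
    [[0,0,0,0,0.085],[0,0,0,0,0.085],[0,0,0.03,0,0.085],[0,0,0.035,0,0.085],[0,0,0.035,0,0.085]]
  ]
}}

```text
time: 19.9
tool_pos: [599.8, 261.2, 206.2]
tcp_rot: [180.0, -0.0, 82.8]
ft_force: [0.6, -0.3, 0.4]
finger_gap: 85.1
grip_force: 0.0
```

{"method": "servo_tool", "body": {
  "plan": [
    [[-0.018,-0.016,0,7.2,0.085],[-0.018,-0.016,0,7.2,0.085],[-0.018,-0.016,0,7.2,0.085],[-0.018,-0.016,0,7.2,0.085],[-0.018,-0.016,0,7.2,0.085],[-0.018,-0.016,0,7.2,0.085],[-0.018,-0.016,0,7.2,0.085],[-0.018,-0.015,0,7.2,0.085],[0,0,0,0,0.085],[0,0,0,0,0.085]]
  ]
}}

```text
time: 20.9
tool_pos: [456.3, 134.2, 205.8]
tcp_rot: [179.9, 0.1, 140.2]
ft_force: [-0.1, 0.7, -0.3]
finger_gap: 85.0
grip_force: 0.0
```

```bash
python3 - <<'E'
from h import *
q=sense(); print(q['tool_pos'].round(1),q['tcp_rot'].round(1))
s,o=couplings(); cv2.imwrite('pics/w5.png',s['frame'])
for i in o: print(i)
for c in ('wrist','scene'): print(c,[(k,yellow(k,c)) for k in (1,2,3,4)])
E
```

```text
[456.3 134.2 205.8] [1.799e+02 1.000e-01 1.402e+02]
([453.7, 133.2], 465, 101, 108.8, [0, 0, 0, 0, 0, 0, 1, 0, 0, 23, 30, 30, 17, 0, 0, 0, 0, 0])
wrist [(1, (149, np.float64(32.3))), (2, (81, np.float64(-33.8))), (3, (0, None)), (4, (0, None))]
scene [(1, (5, np.float64(34.1))), (2, (6, np.float64(-33.9))), (3, (7, np.float64(-33.9))), (4, (11, np.float64(-33.3)))]
```

{"method": "servo_tool", "body": {
  "plan": [
    [[-0.0025,-0.001,-0.03,0,0.085],[0,0,-0.03,0,0.085],[0,0,-0.03,0,0.085],[0,0,-0.014,0,0.085],[0,0,-0.008,0,0.085],[0,0,0,0,0.085],[0,0,0,0,0.085]]
  ]
}}

```text
time: 22.05
tool_pos: [454.1, 133.2, 94.1]
tcp_rot: [179.9, 0.1, 140.4]
ft_force: [0.0, -0.7, 0.8]
finger_gap: 84.9
grip_force: 0.0
```

{"method": "servo_tool", "body": {
  "plan": [
    [[0,0,0,0,0.03],[0,0,0,0,0.03],[0,0,0,0,0.03],[0,0,0,0,0.03],[0,0,0,0,0.03],[0,0,0,0,0.03]]
  ],
  "force": 60
}}

```text
time: 22.65
tool_pos: [453.7, 133.1, 93.6]
tcp_rot: [179.9, 0.0, 140.4]
ft_force: [-0.7, -0.9, 5.5]
finger_gap: 33.2
grip_force: 60.4
```

{"method": "servo_tool", "body": {
  "plan": [
    [[0,0,0.03,0,0.03],[0,0,0.03,0,0.03],[0,0,0.035,0,0.03],[0,0,0,0,0.03],[0,0,0,0,0.03]]
  ]
}}

```text
time: 23.15
tool_pos: [453.4, 133.1, 188.2]
tcp_rot: [179.9, 0.0, 140.4]
ft_force: [0.6, -0.8, -2.9]
finger_gap: 33.2
grip_force: 60.6
```

{"method": "servo_tool", "body": {
  "plan": [
    [[0.0167,0.002,0,8,0.03],[0.0167,0.002,0,8,0.03],[0.0167,0.002,0,8,0.03],[0.0167,0.002,0,8,0.03],[0.0167,0.002,0,8,0.03],[0.0167,0.002,0,8,0.03],[0.0167,0.002,0,8,0.03],[0.0167,0.002,0,8,0.03],[0.0165,0.002,0,8,0.03],[0,0,0,0,0.03]]
  ]
}}

```text
time: 24.15
tool_pos: [603.3, 150.8, 185.1]
tcp_rot: [179.9, -0.2, -147.5]
ft_force: [-0.2, -0.1, -3.0]
finger_gap: 33.2
grip_force: 60.5
```

{"method": "servo_tool", "body": {
  "plan": [
    [[0,0,0,0,0.03],[0,0,0,0,0.03],[0,0,0,0,0.03]]
  ]
}}

```text
time: 24.45
tool_pos: [602.4, 151.0, 187.4]
tcp_rot: [180.0, -0.1, -147.7]
ft_force: [0.2, -0.1, -2.6]
finger_gap: 32.7
grip_force: 60.5
```

```bash
cat >> h.py <<'E'
def held(k):
    q=sense(); s=snap('wrist'); im=s['frame'][300:400,280:370]; h=cv2.cvtColor(im,cv2.COLOR_BGR2HSV)
    m=cv2.inRange(h,(15,90,60),(33,255,255)); cs,hi=cv2.findContours(m,cv2.RETR_CCOMP,1)
    c=max([x for x,j in zip(cs,hi[0]) if j[3]>=0],key=cv2.contourArea); (u,v),r_=cv2.minEnclosingCircle(c)
    p=ray(s,u+280,v+300,q['tool_pos'][2]-93.6+54)[:2]
    h=cv2.cvtColor(s['frame'],cv2.COLOR_BGR2HSV); b=[]
    for lo,hi_ in (((45,80,60),(90,255,255)),((0,120,80),(8,255,255))):
        n,l,st,cc=cv2.connectedComponentsWithStats(cv2.inRange(h,lo,hi_)); pts=[ray(s,*cc[i],26)[:2] for i in range(1,n) if st[i,4]>15]
        b.append(min(pts,key=lambda x:np.hypot(*(x-AX[k]))))
    ax=(b[0]+b[1])/2+31.4*np.array([np.cos(np.radians(2.3)),np.sin(np.radians(2.3))])
    print(q['tool_pos'].round(1),q['tcp_rot'].round(1),'plug px',u+280,v+300,'axis of held',p.round(1),'port seen',ax.round(1),np.linalg.norm(b[0]-b[1]).round(1))
E
python3 -c "
from h import *
held(2)"
```

```text
[602.4 151.  187.4] [ 1.800e+02 -1.000e-01 -1.477e+02] plug px 355.0 307.0 axis of held [578.9 150. ] port seen [604.  151.4] 43.0
```

{"method": "servo_tool", "body": {
  "plan": [
    [[0.0012,0,0,0,0.03],[0,0,-0.01,0,0.03],[0,0,-0.01,0,0.03],[0,0,-0.005,0,0.03],[0,0,0,0,0.03]]
  ]
}}

```text
time: 25.0
tool_pos: [603.3, 150.8, 160.8]
tcp_rot: [179.9, -0.2, -147.6]
ft_force: [-1.1, -0.5, -2.1]
finger_gap: 32.9
grip_force: 60.5
```

{"method": "servo_tool", "body": {
  "plan": [
    [[0,0,-0.004,0,0.03],[0,0,-0.004,0,0.03],[0,0,0,0,0.03]]
  ]
}}

```text
time: 25.3
tool_pos: [604.1, 151.0, 154.1]
tcp_rot: [180.0, -0.1, -147.6]
ft_force: [-1.1, -0.8, -1.9]
finger_gap: 33.2
grip_force: 60.5
```

{"method": "servo_tool", "body": {
  "plan": [
    [[0,0,-0.004,0,0.03],[0,0,-0.004,0,0.03],[0,0,0,0,0.03]]
  ]
}}

```text
time: 25.6
tool_pos: [604.1, 151.0, 145.9]
tcp_rot: [180.0, -0.0, -147.6]
ft_force: [-2.9, 0.6, -3.7]
finger_gap: 33.2
grip_force: 60.4
```

{"method": "servo_tool", "body": {
  "plan": [
    [[0,0,-0.004,0,0.03],[0,0,-0.003,0,0.03],[0,0,0,0,0.03]]
  ]
}}

```text
time: 25.9
tool_pos: [604.1, 151.0, 139.2]
tcp_rot: [180.0, -0.1, -147.6]
ft_force: [-3.7, 0.2, -5.1]
finger_gap: 33.2
grip_force: 60.3
```

{"method": "servo_tool", "body": {
  "plan": [
    [[0,0,-0.002,0,0.03],[0,0,-0.002,0,0.03],[0,0,0,0,0.03],[0,0,0,0,0.03]]
  ]
}}

```text
time: 26.3
tool_pos: [604.1, 151.0, 135.7]
tcp_rot: [180.0, -0.0, -147.6]
ft_force: [-4.8, 0.6, -0.9]
finger_gap: 33.2
grip_force: 60.7
```

{"method": "servo_tool", "body": {
  "plan": [
    [[0,0,-0.001,0,0.03],[0,0,0,0,0.03],[0,0,0,0,0.06],[0,0,0,0,0.085],[-0.0007,0,0,0,0.085],[0,0,-0.01,0,0.085],[0,0,-0.01,0,0.085],[0,0,-0.01,0,0.085],[0,0,0,0,0.085],[0,0,0,0,0.085]]
  ]
}}

```text
time: 27.3
tool_pos: [603.3, 150.9, 104.0]
tcp_rot: [180.0, -0.1, -147.6]
ft_force: [-0.3, -0.4, 0.2]
finger_gap: 84.9
grip_force: 0.0
```

{"method": "servo_tool", "body": {
  "plan": [
    [[0,0,0,0,0.06],[0,0,0,0,0.06],[0,0,0,0,0.06],[0,0,0,0,0.06]]
  ],
  "force": 70
}}

```text
time: 27.7
tool_pos: [604.0, 151.4, 106.0]
tcp_rot: [180.0, 0.0, -147.6]
ft_force: [-4.4, 0.8, 5.9]
finger_gap: 64.4
grip_force: 79.4
```

{"method": "servo_tool", "body": {
  "plan": [
    [[0,0,0,-8,0.06],[0,0,0,-8,0.06],[0,0,0,-8,0.06],[0,0,0,-8,0.06],[0,0,0,-8,0.06],[0,0,0,-8,0.06],[0,0,0,-8,0.06],[0,0,0,-8,0.06],[0,0,0,-5.5,0.06],[0,0,0,0,0.06]]
  ]
}}

```text
time: 28.7
tool_pos: [603.9, 149.5, 106.0]
tcp_rot: [-179.9, 0.1, 142.7]
ft_force: [-5.6, -9.0, 6.7]
finger_gap: 64.5
grip_force: 79.7
```

```bash
python3 - <<'E'
from h import *
for c in ('wrist','scene','top'): print(c,[(k,yellow(k,c)) for k in (1,2,3,4)])
E
```

```text
wrist [(1, (599, np.float64(33.7))), (2, (429, np.float64(34.5))), (3, (0, None)), (4, (0, None))]
scene [(1, (8, np.float64(35.5))), (2, (5, np.float64(31.8))), (3, (9, np.float64(-33.9))), (4, (11, np.float64(-33.3)))]
top [(1, (0, None)), (2, (2, np.float64(33.2))), (3, (14, np.float64(-33.2))), (4, (5, np.float64(-34.1)))]
```

{"method": "servo_tool", "body": {
  "plan": [
    [[0,0,0,0,0.085],[0,0,0,0,0.085],[0,0,0.03,0,0.085],[0,0,0.035,0,0.085],[0,0,0.035,0,0.085]]
  ]
}}

```text
time: 29.8
tool_pos: [603.6, 151.3, 205.9]
tcp_rot: [-180.0, -0.0, 142.9]
ft_force: [1.3, -0.4, 0.8]
finger_gap: 85.1
grip_force: 0.0
```

{"method": "servo_tool", "body": {
  "plan": [
    [[-0.0208,-0.0291,0,1.9,0.085],[-0.0208,-0.0291,0,1.9,0.085],[-0.0208,-0.0291,0,1.9,0.085],[-0.0208,-0.0291,0,1.9,0.085],[-0.0208,-0.0291,0,1.9,0.085],[-0.0208,-0.0291,0,1.9,0.085],[-0.0208,-0.0291,0,1.9,0.085],[-0.0208,-0.0291,0,2,0.085],[0,0,0,0,0.085],[0,0,0,0,0.085]]
  ]
}}

```text
time: 30.8
tool_pos: [437.6, -82.2, 205.4]
tcp_rot: [180.0, 0.1, 158.1]
ft_force: [0.8, 0.6, 1.0]
finger_gap: 85.2
grip_force: 0.0
```

```bash
python3 - <<'E'
from h import *
q=sense(); print(q['tool_pos'].round(1),q['tcp_rot'].round(1))
s,o=couplings(); cv2.imwrite('pics/w6.png',s['frame'])
for i in o: print(i)
for c in ('scene',): print(c,[(k,yellow(k,c)) for k in (1,2,3,4)])
E
```

```text
[437.6 -82.2 205.4] [1.800e+02 1.000e-01 1.581e+02]
([436.6, -84.0], 463, 102, 12.1, [30, 28, 28, 0, 0, 0, 0, 0, 1, 0, 0, 0, 0, 0, 0, 0, 0, 15])
scene [(1, (8, np.float64(31.2))), (2, (0, None)), (3, (7, np.float64(-33.9))), (4, (11, np.float64(-33.3)))]
```

{"method": "servo_tool", "body": {
  "plan": [
    [[-0.001,-0.0016,-0.03,0,0.085],[0,0,-0.03,0,0.085],[0,0,-0.03,0,0.085],[0,0,-0.014,0,0.085],[0,0,-0.008,0,0.085],[0,0,0,0,0.085],[0,0,0,0,0.085]]
  ]
}}

```text
time: 31.75
tool_pos: [437.0, -83.3, 93.6]
tcp_rot: [180.0, 0.1, 158.2]
ft_force: [-0.4, 1.5, 0.7]
finger_gap: 85.0
grip_force: 0.0
```

{"method": "servo_tool", "body": {
  "plan": [
    [[0,0,0,0,0.03],[0,0,0,0,0.03],[0,0,0,0,0.03],[0,0,0,0,0.03],[0,0,0,0,0.03],[0,0,0,0,0.03]]
  ],
  "force": 60
}}

```text
time: 32.35
tool_pos: [436.9, -83.6, 93.7]
tcp_rot: [180.0, 0.1, 158.2]
ft_force: [-1.1, 0.4, 5.3]
finger_gap: 33.3
grip_force: 60.5
```

{"method": "servo_tool", "body": {
  "plan": [
    [[0,0,0.03,0,0.03],[0,0,0.03,0,0.03],[0,0,0.035,0,0.03],[0,0,0,0,0.03],[0,0,0,0,0.03]]
  ]
}}

```text
time: 32.85
tool_pos: [436.7, -83.5, 188.4]
tcp_rot: [180.0, 0.1, 158.2]
ft_force: [-0.5, 0.6, -2.1]
finger_gap: 33.1
grip_force: 60.5
```

{"method": "servo_tool", "body": {
  "plan": [
    [[0.0215,0.0156,0,-0.7,0.03],[0.0215,0.0156,0,-0.7,0.03],[0.0215,0.0156,0,-0.7,0.03],[0.0215,0.0156,0,-0.7,0.03],[0.0215,0.0156,0,-0.7,0.03],[0.0215,0.0156,0,-0.7,0.03],[0.0215,0.0156,0,-0.8,0.03],[0.0215,0.0156,0,-0.8,0.03],[0,0,0,0,0.03],[0,0,0,0,0.03]]
  ]
}}

```text
time: 33.85
tool_pos: [607.2, 41.6, 185.2]
tcp_rot: [-179.9, -0.2, 152.5]
ft_force: [-0.4, -0.0, -1.5]
finger_gap: 33.0
grip_force: 60.7
```

{"method": "servo_tool", "body": {
  "plan": [
    [[0,0,0,0,0.03],[0,0,0,0,0.03],[0,0,0,0,0.03]]
  ]
}}

```text
time: 34.15
tool_pos: [607.9, 40.9, 187.8]
tcp_rot: [-180.0, -0.0, 152.4]
ft_force: [-0.0, -0.3, -1.9]
finger_gap: 33.1
grip_force: 60.7
```

```bash
python3 -c "
from h import *
held(3)
for c in ('wrist','scene','top'): print(c,[(k,yellow(k,c)) for k in (1,2,3,4)])"
```

```text
[607.9  40.9 187.8] [-180.    -0.   152.4] plug px 322.859375 353.28125 axis of held [607.4  42.2] port seen [608.6  40.4] 43.1
wrist [(1, (0, None)), (2, (197, np.float64(34.1))), (3, (128, np.float64(-34.3))), (4, (56, np.float64(-33.5)))]
scene [(1, (9, np.float64(34.1))), (2, (5, np.float64(31.8))), (3, (9, np.float64(-33.9))), (4, (8, np.float64(-34.8)))]
top [(1, (4, np.float64(32.9))), (2, (2, np.float64(33.2))), (3, (14, np.float64(-33.8))), (4, (0, None))]
```

{"method": "servo_tool", "body": {
  "plan": [
    [[0.0008,-0.0003,0,0,0.03],[0,0,-0.01,0,0.03],[0,0,-0.01,0,0.03],[0,0,-0.005,0,0.03],[0,0,0,0,0.03]]
  ]
}}

```text
time: 35.3
tool_pos: [608.1, 41.2, 160.8]
tcp_rot: [-179.9, -0.2, 152.4]
ft_force: [-0.5, 1.0, -2.5]
finger_gap: 32.9
grip_force: 60.7
```

{"method": "servo_tool", "body": {
  "plan": [
    [[0,0,-0.004,0,0.03],[0,0,-0.004,0,0.03],[0,0,0,0,0.03]]
  ]
}}

```text
time: 35.6
tool_pos: [608.8, 41.1, 154.2]
tcp_rot: [-180.0, -0.0, 152.4]
ft_force: [-1.0, 0.0, -2.3]
finger_gap: 33.5
grip_force: 60.7
```

{"method": "servo_tool", "body": {
  "plan": [
    [[0,0,-0.004,0,0.03],[0,0,-0.004,0,0.03],[0,0,0,0,0.03]]
  ]
}}

```text
time: 35.9
tool_pos: [608.8, 41.2, 146.0]
tcp_rot: [-180.0, -0.0, 152.4]
ft_force: [-1.8, 0.1, -3.3]
finger_gap: 33.1
grip_force: 60.7
```

{"method": "servo_tool", "body": {
  "plan": [
    [[0,0,-0.004,0,0.03],[0,0,-0.003,0,0.03],[0,0,0,0,0.03]]
  ]
}}

```text
time: 36.2
tool_pos: [608.9, 41.1, 139.2]
tcp_rot: [-180.0, -0.0, 152.4]
ft_force: [-2.2, -1.5, -3.4]
finger_gap: 33.1
grip_force: 60.6
```

{"method": "servo_tool", "body": {
  "plan": [
    [[0,0,-0.003,0,0.03],[0,0,-0.002,0,0.03],[0,0,0,0,0.03],[0,0,0,0,0.03]]
  ]
}}

```text
time: 36.6
tool_pos: [608.9, 41.1, 135.8]
tcp_rot: [-180.0, -0.0, 152.4]
ft_force: [-9.8, -0.2, 7.3]
finger_gap: 33.0
grip_force: 61.7
```

{"method": "servo_tool", "body": {
  "plan": [
    [[0,0,0,0,0.06],[0,0,0,0,0.085],[0,0,0,0,0.085],[-0.001,0,0,0,0.085],[0,0,-0.01,0,0.085],[0,0,-0.01,0,0.085],[0,0,-0.01,0,0.085],[0,0,0,0,0.085],[0,0,0,0,0.085]]
  ]
}}

```text
time: 37.5
tool_pos: [607.6, 41.2, 104.0]
tcp_rot: [-180.0, -0.1, 152.4]
ft_force: [0.7, 0.9, 0.2]
finger_gap: 85.4
grip_force: 0.0
```

{"method": "servo_tool", "body": {
  "plan": [
    [[0,0,0,0,0.06],[0,0,0,0,0.06],[0,0,0,0,0.06],[0,0,0,0,0.06]]
  ],
  "force": 70
}}

```text
time: 37.9
tool_pos: [608.1, 40.1, 106.1]
tcp_rot: [-179.9, 0.0, 152.4]
ft_force: [-6.6, -5.1, 7.5]
finger_gap: 64.9
grip_force: 79.8
```

{"method": "servo_tool", "body": {
  "plan": [
    [[0,0,0,-8,0.06],[0,0,0,-8,0.06],[0,0,0,-8,0.06],[0,0,0,-8,0.06],[0,0,0,-8,0.06],[0,0,0,-8,0.06],[0,0,0,-8,0.06],[0,0,0,-8,0.06],[0,0,0,-5.5,0.06],[0,0,0,0,0.06]]
  ]
}}

```text
time: 38.9
tool_pos: [607.1, 39.6, 106.0]
tcp_rot: [-179.8, 0.2, 82.7]
ft_force: [-14.2, -8.2, 13.4]
finger_gap: 64.5
grip_force: 80.5
```

{"method": "servo_tool", "body": {
  "plan": [
    [[0,0,0,0,0.085],[0,0,0,0,0.085],[0,0,0.03,0,0.085],[0,0,0.035,0,0.085],[0,0,0.035,0,0.085]]
  ]
}}

```text
time: 39.4
tool_pos: [608.1, 41.4, 206.0]
tcp_rot: [-180.0, -0.0, 82.9]
ft_force: [1.0, 0.2, 0.4]
finger_gap: 85.1
grip_force: 0.0
```

```bash
python3 - <<'E'
from h import *
for c in ('wrist','scene','top'): print(c,[(k,yellow(k,c)) for k in (1,2,3,4)])
E
```

```text
wrist [(1, (0, None)), (2, (0, None)), (3, (259, np.float64(-40.3))), (4, (0, None))]
scene [(1, (9, np.float64(34.1))), (2, (5, np.float64(31.8))), (3, (5, np.float64(33.5))), (4, (8, np.float64(-34.8)))]
top [(1, (4, np.float64(32.9))), (2, (3, np.float64(32.7))), (3, (0, None)), (4, (0, None))]
```

{"method": "servo_tool", "body": {
  "plan": [
    [[-0.006,0.005,0.012,8.5,0.085],[-0.006,0.005,0.012,8.5,0.085],[-0.006,0.005,0.012,8.5,0.085],[-0.006,0.005,0.012,8.5,0.085],[-0.006,0.005,0.012,8.5,0.085],[-0.006,0.005,0.012,8.5,0.085],[-0.006,0.005,0.012,8.5,0.085],[-0.006,0.005,0.012,8.5,0.085],[0,0,0,8.5,0.085],[0,0,0,8.5,0.085]]
  ]
}}

```text
time: 41.0
tool_pos: [560.2, 81.4, 301.4]
tcp_rot: [180.0, 0.1, 168.3]
ft_force: [0.5, 1.6, -1.1]
finger_gap: 85.3
grip_force: 0.0
```

{"method": "servo_tool", "body": {
  "plan": [
    [[0,0,0,7,0.085],[0,0,0,7,0.085],[0,0,0,0,0.085],[0,0,0,0,0.085]]
  ]
}}

```text
time: 41.4
tool_pos: [560.1, 81.1, 300.7]
tcp_rot: [180.0, -0.0, -178.3]
ft_force: [1.0, -0.3, -0.4]
finger_gap: 85.3
grip_force: 0.0
```

```bash
python3 - <<'E'
from h import *
q=sense(); print(q['tool_pos'].round(1),q['tcp_rot'].round(1),q['joint_pos'].round(0))
for c in ('wrist','scene','top'): print(c,[(k,yellow(k,c)) for k in (1,2,3,4)])
snap('wrist','w7.png')
E
```

```text
[560.1  81.1 300.7] [ 180.    -0.  -178.3] [  3.   2.  91.   0.  87. -89.]
wrist [(1, (51, np.float64(33.7))), (2, (51, np.float64(33.4))), (3, (62, np.float64(33.9))), (4, (60, np.float64(-35.3)))]
scene [(1, (8, np.float64(31.2))), (2, (6, np.float64(32.1))), (3, (5, np.float64(33.5))), (4, (11, np.float64(-33.3)))]
top [(1, (4, np.float64(32.9))), (2, (6, np.float64(32.5))), (3, (6, np.float64(32.1))), (4, (5, np.float64(-34.1)))]
```

View pics/w7.png

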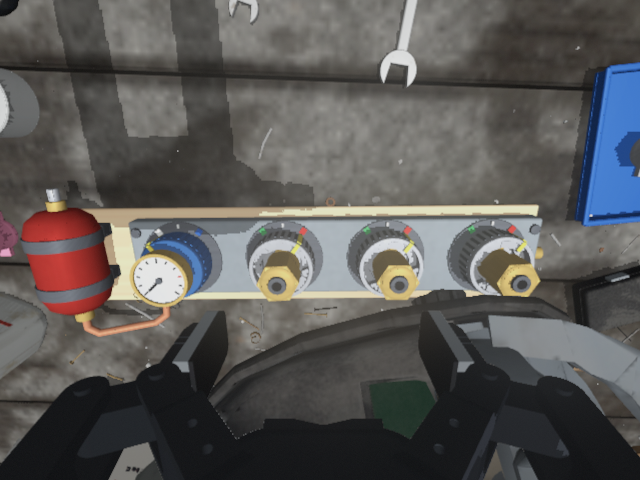

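Wrist picture: yellow lines at red on all three ports, near (303,245), (408,243) and (523,245), with the gold couplings standing in them. The supply line at (150,250) is still at white. Next is the supply collar, in two strokes so the fingers keep clear of the hose.

{"method": "servo_tool", "body": {
  "plan": [
    [[0.0106,-0.03,-0.019,1,0.085],[0.0106,-0.03,-0.019,1,0.085],[0.0106,-0.03,-0.019,1,0.085],[0.0106,-0.03,-0.019,1,0.085],[0.0106,-0.03,-0.019,1,0.085],[0,0,0,0,0.085],[0,0,0,0,0.085],[0,0,0,0,0.085]]
  ]
}}

```text
time: 42.85
tool_pos: [613.4, -68.3, 206.6]
tcp_rot: [180.0, 0.1, -173.1]
ft_force: [0.1, -0.5, -0.7]
finger_gap: 85.1
grip_force: 0.0
```

```bash
python3 - <<'E'
from h import *
q=sense(); print(q['tool_pos'].round(1),q['tcp_rot'].round(1))
s=snap('wrist'); h=cv2.cvtColor(s['frame'],cv2.COLOR_BGR2HSV)
m=cv2.inRange(h,(100,130,60),(118,255,255)); n,l,st,cc=cv2.connectedComponentsWithStats(m)
print([(cc[i].round(0).tolist(),int(st[i,4]),ray(s,*cc[i],26).round(1).tolist()) for i in range(1,n) if st[i,4]>40])
m=cv2.inRange(h,(5,110,90),(14,255,255)); w=np.argwhere(m); P=np.array([ray(s,u,v,50)[:2] for v,u in w[::5]])
P=P[(P[:,0]>600)&(P[:,1]>-140)&(P[:,1]<-20)]; print(len(P),P.min(0),P.max(0))
d=P-np.array(AX[4]); print('nearest hose radius',np.hypot(*d.T).min(), d[np.hypot(*d.T).argmin()])
E
```

```text
[613.4 -68.3 206.6] [ 1.800e+02  1.000e-01 -1.731e+02]
[([327.0, 216.0], 155, [591.4, -67.1, 26.0])]
76 [ 656.28366497 -133.87438443] [688.0256223  -94.72401916]
nearest hose radius 52.576897267978794 [ 45.34748075 -26.6070689 ]
```

{"method": "servo_tool", "body": {
  "plan": [
    [[0,-0.0007,-0.03,0,0.085],[0,0,-0.03,0,0.085],[0,0,-0.02,0,0.085],[0,0,-0.01,0,0.085],[0,0,-0.01,0,0.085],[0,0,0,0,0.085],[0,0,0,0,0.085]]
  ]
}}

```text
time: 43.6
tool_pos: [613.9, -69.5, 107.1]
tcp_rot: [-180.0, 0.1, -173.1]
ft_force: [-0.0, 0.6, 0.4]
finger_gap: 84.9
grip_force: 0.0
```

{"method": "servo_tool", "body": {
  "plan": [
    [[0,0,0,0,0.06],[0,0,0,0,0.06],[0,0,0,0,0.06],[0,0,0,0,0.06]]
  ],
  "force": 70
}}

```text
time: 44.0
tool_pos: [614.0, -69.2, 108.1]
tcp_rot: [180.0, 0.1, -173.1]
ft_force: [-4.1, 3.9, 9.6]
finger_gap: 64.5
grip_force: 76.9
```

{"method": "servo_tool", "body": {
  "plan": [
    [[0,0,0,-8,0.06],[0,0,0,-8,0.06],[0,0,0,-8,0.06],[0,0,0,-8,0.06],[0,0,0,-4,0.06],[0,0,0,0,0.06],[0,0,0,0,0.085],[0,0,0,0,0.085],[0,0,0,0,0.085]]
  ]
}}

```text
time: 44.9
tool_pos: [613.4, -69.5, 106.2]
tcp_rot: [180.0, 0.0, 150.9]
ft_force: [0.1, 0.1, 0.4]
finger_gap: 85.2
grip_force: 0.0
```

{"method": "servo_tool", "body": {
  "plan": [
    [[0,0,0,8,0.085],[0,0,0,8,0.085],[0,0,0,8,0.085],[0,0,0,8,0.085],[0,0,0,4,0.085],[0,0,0,0,0.085]]
  ]
}}

```text
time: 45.5
tool_pos: [613.3, -69.5, 105.9]
tcp_rot: [180.0, 0.0, -173.0]
ft_force: [0.1, 0.9, 0.4]
finger_gap: 85.1
grip_force: 0.0
```

```bash
python3 - <<'E'
from h import *
q=sense(); print(q['tool_pos'].round(1),q['tcp_rot'].round(1))
for c in ('wrist','scene','top'): print(c,[(k,yellow(k,c)) for k in (1,2,3,4)])
E
```

```text
[613.3 -69.5 105.9] [ 180.    0. -173.]
wrist [(1, (0, None)), (2, (0, None)), (3, (25, np.float64(32.1))), (4, (408, np.float64(0.4)))]
scene [(1, (9, np.float64(34.8))), (2, (5, np.float64(31.8))), (3, (6, np.float64(33.2))), (4, (12, np.float64(-2.1)))]
top [(1, (3, np.float64(32.5))), (2, (2, np.float64(33.2))), (3, (5, np.float64(32.9))), (4, (8, np.float64(-0.1)))]
```

Now at the halfway notch; second stroke.

{"method": "servo_tool", "body": {
  "plan": [
    [[0,0,0,0,0.06],[0,0,0,0,0.06],[0,0,0,0,0.06],[0,0,0,0,0.06]]
  ],
  "force": 70
}}

```text
time: 46.5
tool_pos: [613.2, -69.3, 106.8]
tcp_rot: [180.0, -0.0, -173.1]
ft_force: [-4.6, 2.1, 8.0]
finger_gap: 65.2
grip_force: 77.1
```

{"method": "servo_tool", "body": {
  "plan": [
    [[0,0,0,-8,0.06],[0,0,0,-8,0.06],[0,0,0,-8,0.06],[0,0,0,-8,0.06],[0,0,0,-3.5,0.06],[0,0,0,0,0.06],[0,0,0,0,0.085],[0,0,0,0,0.085],[0,0,0,0,0.085]]
  ]
}}

```text
time: 47.4
tool_pos: [613.3, -69.5, 105.9]
tcp_rot: [180.0, 0.0, 151.4]
ft_force: [-0.7, 0.6, 0.2]
finger_gap: 85.2
grip_force: 0.0
```

{"method": "servo_tool", "body": {
  "plan": [
    [[0,0,0.02,0,0.085],[0,0,0.03,0,0.085],[0,0,0.04,0,0.085],[0,0,0.04,0,0.085],[-0.015,0.04,0.02,5,0.085],[-0.015,0.04,0.02,5,0.085],[-0.015,0.04,0.02,5,0.085],[-0.015,0.04,0,5,0.085],[0,0,0,5,0.085],[0,0,0,5,0.085]]
  ]
}}

```text
time: 48.4
tool_pos: [552.8, 92.2, 296.4]
tcp_rot: [180.0, 0.1, -178.2]
ft_force: [0.8, -0.1, -0.5]
finger_gap: 85.2
grip_force: 0.0
```

```bash
python3 - <<'E'
from h import *
q=sense(); print(q['tool_pos'].round(1),q['tcp_rot'].round(1))
for c in ('wrist','scene','top'): print(c,[(k,yellow(k,c)) for k in (1,2,3,4)])
s=snap('scene'); cv2.imwrite('pics/s9.png',cv2.resize(s['frame'][120:330,150:430],(800,600),interpolation=cv2.INTER_CUBIC))
E
```

```text
[552.8  92.2 296.4] [ 1.800e+02  1.000e-01 -1.782e+02]
wrist [(1, (47, np.float64(33.4))), (2, (52, np.float64(33.5))), (3, (62, np.float64(33.9))), (4, (76, np.float64(33.5)))]
scene [(1, (8, np.float64(31.2))), (2, (7, np.float64(31.8))), (3, (5, np.float64(33.5))), (4, (16, np.float64(32.2)))]
top [(1, (4, np.float64(32.9))), (2, (4, np.float64(33.1))), (3, (11, np.float64(33.5))), (4, (2, np.float64(32.2)))]
```

View pics/s9.png

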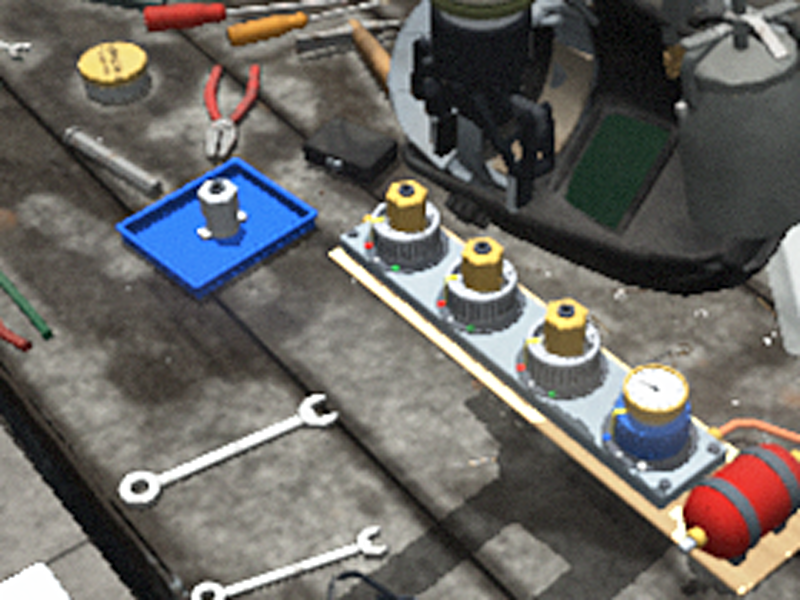

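The final picture shows the steel coupling upright in the tray at (220,205) and brass couplings home at (405,205), (483,262) and (566,325). The yellow lines are on red and the supply is on blue. I'll hand in.

```bash
python3 -c "
from h import *
print(r.hand_in())"
```

```text
the job is handed in; nothing more can be done
None
```

The job is handed in (no verdict came back): the steel coupling stands in the blue tray, all three brass couplings are home with their collars on red, and the air went on last, at about 48 s of the 210 s limit.

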